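# Measure the longest stone axe on the sliding-jaw gauge

### The arm

A 6-joint arm with a two-finger parallel gripper is mounted at the origin on the work surface. World frame = base frame: x ahead of the robot, y to its left, z up, the work surface at z = 0. Lengths are in mm, angles in rad, forces in N, time in s.
With the tool pointing down it reaches from about 350 to 775 mm from the base axis. Payload 7.3 kg.
Tool frame: the origin (TCP) lies on the centre line of the jaws, within the pads' length; the fingertips stand 14 mm ahead of it and the grasp point (between the pads) lies 5 mm behind it; z points along the fingers, y is the line along which they close (so a half turn about z gives the same grasp; the last joint's range is limited). The gripper opens to 92 mm and grips with 3 to 60 N. Pads are 19 mm wide; open, the fingers measure 130 mm over their backs; the gripper's body (75 mm by 190 mm) begins 47 mm behind the grasp point.
Start: joints at [1.164, 0.342, 1.524, -0, 1.275, -0.146], TCP at [135.357, 507.269, 240.741] pointing down, gripper open.
Joint ranges: [-2.53, 2.53], [-0.77, 2.02], [0.04, 2.7], [-1, 4.14], [0.28, 2.66], [-3.11, 3.11]. Speed limits (rad/s): [2.57, 2.57, 3.14, 3.14, 3.14, 3.14].

### API

Orientations are given as [roll, pitch, yaw] about the fixed x, y, z axes, in that order (R = Rz(yaw) Ry(pitch) Rx(roll)).
In Python, from plant import get_obs, capture, bot, spot_in, trace, pinpoint gives the robot as it stands.
- The arm moves only by the tool play_rows, never from a script. Its argument "rows" is a list of rows, each a list of 2 entries, a list of its own where there are three numbers: the shift along the world's x, y, z in units of 3 cm (1.0 is 3 cm), then the turn, a rotation vector about the world's x, y, z in units of 8 degrees (1.0 is 8 degrees). A call has 1 to 12 rows; each row shifts and turns the commanded pose from where the row before left it; what a row does not reach is not made up. A row lasts 1/8 s, in which the tool goes at most 62.5 mm and 10.7 degrees, less where a joint would pass 70% of its speed; a pose out of reach is approached as far as the arm can. A call with a number of a shift or a turn outside -1 to 1 is refused whole. A call with a gripper value outside its range is refused whole. "hand" is the opening, from -1 (shut) to 1 (fully open), set as the call begins (left out, the last holds). The fingers move at their own pace and stop on an object; the grip force is fixed at half the most. Time passes only in rows, so rows that do not move let the fingers close. It gives the time, the measured TCP pose, the force, the opening and the grip force at its end, in the units of the state.
- get_obs(): the state, without advancing time (a new reading comes with each control period).
- capture(name): name is "side" or "top" or "wrist"; returns a dict with "frame" (384x512x3 uint8, red, green, blue), "fov_y" (degrees; the focal length in pixels is half the picture's height over the tangent of half this angle, whatever the lens; pixels are square), "cx", "cy" (the principal point, pixels), "dist" ([k1, k2, p1, p2, k3] as OpenCV has them; the pictures are not rectified), "rvec" (rotation vector, rad) and "tvec" (3), from world to camera coordinates, as OpenCV has them; the wrist camera has in their place "hand_eye" (4x4, takes a point from camera to tool coordinates, whose origin is the TCP and whose axes are the flange's). Camera axes: x right, y down, z forward; pixel columns grow to the right and rows downward; lengths in mm; the calibration is good to about 2 mm. A picture is of the moment at which its call begins: read the wrist's pose just before it. There is no depth.
- bot.close_job(): hands the job in; it is judged then, once.
Trained networks look in the newest picture that a camera, given by its name, has taken for a name from the list of things; names that differ only in an ending like _2 or _b are one class to them, and where a whole thing is asked for, a point or a joint stands for the part that bears it (a point fixed in the world has none). Each returns a list of dicts, best first, with "p" (0 to 1); they miss things now and then, are a little off and sometimes report something else, mostly with a low value. They report only what shows in the picture. A call takes as long as a camera call. They do not tell look-alikes from the thing itself.
- spot_in(query, camera): "at" ([row, column] in pixels, amid what is visible of it).
- trace(query, camera): "mask" (384x512 bool, what is visible of it) and "at" ([row, column] in pixels, amid what is visible of it).
- pinpoint(query, camera): "at" ([row, column] in pixels: a listed point, or the origin of a listed thing).
The state is a dict: "time": time; "joint_positions": joint angles; "dq": joint speeds; "tau": joint torques, N m; "tool_pos": TCP position; "tcp_rot": TCP orientation; "contact_force": force on the tool from outside, world axes, zero at the start; "moment": the same for the moment, N m; "grip_width": finger opening in mm; "finger_force": force on a finger pad.
Only numpy, scipy, OpenCV 4.12 (cv2) and the standard library are available. Lean on these libraries where they do the work, as an engineer would, in place of code of your own. Each camera call takes 0.05 s, during which the arm holds its last target. There are 200 camera calls.

### The job

Measure the longest of the three stone axes on the sliding gauge: open the jaw, slide the axe flat along the table (do not lift it) between the jaw and the fixed stop, lying straight along the rail with its blunt butt flat against the stop, and then slide the jaw up until it touches the cutting edge. Leave the axe in the gauge with the jaw closed on it, let go, and leave all the other stones where they lie.

Things in the scene. Friction and masses are not known exactly. Their poses are not given: they have to be found in the camera images.
- axe_long: The longest ground stone axe head of plain dark grey-green stone lying flat: a flat blunt butt 48 mm wide at one end, sides nearly parallel and upright (widest, 58 mm, three quarters of the way along), a curved cutting edge at the other end; 140 mm long, 34 mm thick. Origin: centre of the underside, mid-length; x runs from butt to cutting edge, z up. About 0.45 kg. This is the one to measure.
- axe_long_butt (a point): centre of the long axe's flat butt face (the blunt end), 15 mm above its underside
- axe_long_edge (a point): foremost point of the long axe's curved cutting edge, 15 mm above its underside, 140 mm from the butt
- gauge: measuring gauge fixed to the table: low aluminium rail with a fixed stop plate at one end and a sliding jaw plate, both sticking out to its open -y side. Origin: on the table below the middle of the stop's face; x along the rail from stop to jaw, y towards the rail, z up. In mm: stop x -18..0, y -40..65, z 0..45; rail x -20..255, y 65..105, z 0..22; bare table between stop and jaw.
- jaw (a joint): position of the sliding jaw = the gap between the stop face and the jaw face, in m: 0 closed on the stop, 0.185 fully open. It moves stiffly (about 2 N) and stays where it is left.
- jaw_face (a point): point on the jaw's measuring face, level with the middle of the stop face, 15 mm above the table; axes as the gauge's. The jaw plate is 12 mm thick, reaches from y -40 to 65 and z 4 to 44 mm of the gauge.
- jaw_grip (a point): centre of the top of the jaw's upright black grip block, 79 mm above the table; the block is 26 mm along the rail, 34 mm across it and 42 mm tall, on a 50 mm carriage riding on the rail (25 mm beyond the jaw face, 85 mm to the rail's side of the measuring line)
- axe_mid: The middle ground stone axe head of plain dark grey-green stone lying flat: a flat blunt butt 42 mm wide at one end, sides nearly parallel and upright (widest, 52 mm, three quarters of the way along), a curved cutting edge at the other end; 112 mm long, 32 mm thick. Origin: centre of the underside, mid-length; x runs from butt to cutting edge, z up. A bystander that lies in the way: leave it.
- axe_short: The shortest ground stone axe head of plain dark grey-green stone lying flat: a flat blunt butt 36 mm wide at one end, sides nearly parallel and upright (widest, 46 mm, three quarters of the way along), a curved cutting edge at the other end; 90 mm long, 30 mm thick. Origin: centre of the underside, mid-length; x runs from butt to cutting edge, z up. A bystander that lies in the way: leave it.
- cobble: rounded ochre river cobble, 95 x 75 mm (x, y), 50 mm high, flat underside; origin: centre of the underside. A bystander that lies in the way: leave it.
- core: angular dark red stone core, about 64 x 60 mm, 45 mm high; origin: centre of the underside. A bystander that lies in the way: leave it.
- pebble: pale rounded pebble, about 66 x 60 mm, 40 mm high; origin: centre of the underside. A bystander that lies in the way: leave it.
Things that resemble listed ones, but are neither listed nor needed, are in the scene too. What is shaped like the axe_long but yellow is not meant.

How it is judged (in metres and radians):
At the end, for the whole second after the job is handed in: Long axe flat and still in the gauge: middle of the butt within 5 mm of the stop face and 30 mm of its middle, edge towards the jaw, straight along the rail within 5 degrees; jaw at rest, its face within 4 mm of the foremost point of the cutting edge (x of axe_long_butt in the frame of gauge between -0.004 and 0.005 m and y of axe_long_butt in the frame of gauge between -0.03 and 0.03 m and angle between the x axis of axe_long and the x axis of gauge, either way round below 0.09 rad and x of axe_long_edge in the frame of gauge above 0.13 m and x of axe_long_edge in the frame of jaw_face between -0.004 and 0.004 m and height (world z) of axe_long below 0.004 m and angle between axe_long's own z axis and vertical below 0.06 rad and linear speed of axe_long below 0.01 m/s and velocity of joint jaw between -0.01 and 0.01 m/s); the robot touches nothing.
It fails at once if the long axe is lifted more than 15 mm off the table (height (world z) of axe_long above 0.015 m).
It fails at once if the long axe is tipped by more than 20 degrees (angle between axe_long's own z axis and vertical above 0.35 rad).
It fails at once if another stone is shifted by more than 20 mm (distance of any of axe_mid, axe_short, cobble, core, pebble from where it was at the start of the episode above 0.02 m).
It also fails if it takes over 72 s, if anything falls off the work surface, if the arm or the gripper's body presses on something with over 40 N, if the wrist force passes 120 N, or if a joint passes its speed limit or range.

## Working session

There is one attempt and no reset: what is moved stays moved. The work goes in short steps, Python scripts to look and compute and a tool call to move; the robot and the scene stay as the last step left them, time stands still between calls to the robot, and variables do not carry over. Pictures are saved under pics/ and viewed, at most 10 in all, crops included, and the job is handed in when it is done.

Besides the shell and the picture viewer there is one more tool, called after "Request:" as name([rows], argument=value, ...), one row to a line, values as JSON. play_rows: Moves the arm, as the interface text tells. Shifts and turns lie within -1 to 1; 1 stands for 3 cm of shift or 8 degrees of turn. Its arguments: {"type":"object","properties":{"rows":{"type":"array"},"hand":{"type":"number"}},"required":["rows"]}

```bash
mkdir -p pics; ls
cat > h.py <<'E'
import numpy as np, cv2
from plant import get_obs, capture, bot, spot_in, trace, pinpoint
from scipy.spatial.transform import Rotation as R
def K(c):
    h,w=c["frame"].shape[:2]; f=h/2/np.tan(np.radians(c["fov_y"])/2)
    return np.array([[f,0,c["cx"]],[0,f,c["cy"]],[0,0,1.]])
def cap(n):
    o=get_obs(); c=capture(n)
    if n=="wrist":
        T=np.eye(4); T[:3,3]=o["tool_pos"]
        T[:3,:3]=R.from_euler("xyz",o["tcp_rot"]).as_matrix()
        c["C2W"]=T@np.array(c["hand_eye"])
    else:
        M=np.eye(4); M[:3,:3]=cv2.Rodrigues(np.array(c["rvec"],float))[0]; M[:3,3]=c["tvec"]; c["C2W"]=np.linalg.inv(M)
    return c
def ray(c,rc):
    u=cv2.undistortPoints(np.array([[[rc[1],rc[0]]]],float),K(c),np.array(c["dist"],float))[0,0]
    d=c["C2W"][:3,:3]@np.array([u[0],u[1],1]); return c["C2W"][:3,3],d/np.linalg.norm(d)
def onz(c,rc,z):
    o,d=ray(c,rc); return o+d*(z-o[2])/d[2]
def tri(rays):
    A=sum(np.eye(3)-np.outer(d,d) for o,d in rays); b=sum((np.eye(3)-np.outer(d,d))@o for o,d in rays)
    p=np.linalg.solve(A,b); return p,[np.linalg.norm(np.cross(p-o,d)) for o,d in rays]
def proj(c,P):
    W=np.linalg.inv(c["C2W"]); return cv2.projectPoints(np.array(P,float).reshape(-1,1,3),cv2.Rodrigues(W[:3,:3])[0],W[:3,3],K(c),np.array(c["dist"],float))[0][:,0]
def save(c,n): cv2.imwrite("pics/"+n,cv2.cvtColor(c["frame"],cv2.COLOR_RGB2BGR))
E
cat > a.py <<'E'
from h import *
C={n:cap(n) for n in("top","side","wrist")}
for n,c in C.items(): save(c,n+"0.png")
a=np.vstack([C["top"]["frame"],C["side"]["frame"]])
print(get_obs()["tool_pos"],get_obs()["tcp_rot"])
for q in["axe_long","axe_long_butt","axe_long_edge","gauge","jaw_face","jaw_grip","axe_mid","axe_short","cobble","core","pebble"]:
  for n in("top","side"):
    c=C[n]
    print(q,n,[(np.round(r["at"]).astype(int).tolist(),round(float(r["p"]),2),np.round(onz(c,r["at"],{"axe_long_butt":15,"axe_long_edge":15,"jaw_face":15,"jaw_grip":79}.get(q,0))[:2]).tolist()) for r in pinpoint(q,n)[:4]])
E
python3 a.py
```

```text
pics
[135.26390279 507.00518516 240.21034549] [-3.14048935e+00 -1.42467928e-04  2.88080596e+00]
axe_long top [([127, 256], 0.71, [672.0, -51.0]), ([273, 150], 0.7, [297.0, 218.0])]
axe_long side [([189, 196], 0.83, [678.0, -51.0]), ([318, 318], 0.8, [299.0, 219.0])]
axe_long_butt top [([246, 153], 0.93, [365.0, 210.0]), ([146, 273], 0.61, [618.0, -93.0])]
axe_long_butt side [([179, 221], 0.61, [621.0, -91.0]), ([306, 284], 0.56, [373.0, 219.0])]
axe_long_edge top [([299, 151], 0.87, [236.0, 213.0]), ([102, 245], 0.58, [734.0, -20.0]), ([149, 273], 0.54, [610.0, -92.0])]
axe_long_edge side [([327, 353], 0.9, [227.0, 226.0]), ([188, 169], 0.64, [739.0, -20.0])]
gauge top [([219, 164], 0.83, [432.0, 187.0])]
gauge side [([288, 261], 0.62, [434.0, 184.0])]
jaw_face top [([201, 164], 0.77, [477.0, 185.0])]
jaw_face side [([282, 244], 0.97, [472.0, 187.0])]
jaw_grip top [([192, 122], 0.76, [493.0, 274.0]), ([201, 160], 0.25, [473.0, 182.0])]
jaw_grip side [([298, 222], 0.74, [488.0, 273.0]), ([191, 197], 0.54, [638.0, 22.0])]
axe_mid top [([218, 261], 0.71, [435.0, -60.0])]
axe_mid side [([205, 288], 0.73, [436.0, -68.0])]
axe_short top [([151, 364], 0.55, [607.0, -327.0])]
axe_short side [([204, 293], 0.66, [425.0, -72.0]), ([128, 251], 0.63, [614.0, -331.0])]
cobble top [([224, 359], 0.95, [419.0, -310.0]), ([123, 310], 0.66, [682.0, -191.0]), ([151, 367], 0.34, [606.0, -336.0])]
cobble side [([147, 312], 0.6, [424.0, -297.0]), ([205, 288], 0.2, [435.0, -66.0])]
core top [([229, 312], 0.8, [406.0, -190.0]), ([221, 164], 0.55, [429.0, 186.0])]
core side [([178, 310], 0.65, [404.0, -176.0])]
pebble top []
pebble side [([156, 215], 0.78, [674.0, -184.0])]
```

View pics/top0.png

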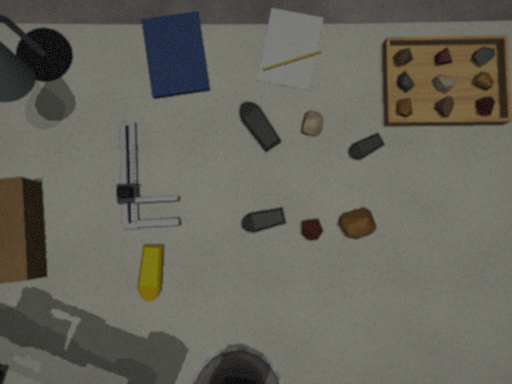

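View pics/side0.png

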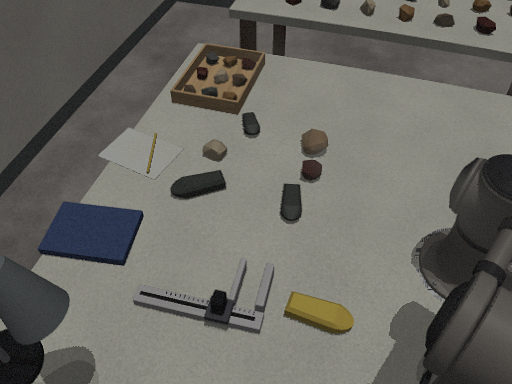

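Candidates for the long axe in the top picture, as [row, column]:
- Dark axe at (127,258), about 137 mm long from the network points.
- Yellow look-alike at (273,150), ruled out by its colour.
- Dark axe at (218,264), about 112 mm long, which is the mid axe.
- Dark axe at (146,366), which is the short axe.

Only (127,258) fits the description. The gauge is at (190,130) with its stop at row 222. Next I'll confirm the axe in a crop and fit poses to the masks.

```bash
cat > fit.py <<'E'
from h import *
from scipy.optimize import minimize
def box(x0,x1,y0,y1,z0,z1): return [np.array([(x,y,z) for x in(x0,x1) for y in(y0,y1) for z in(z0,z1)],float)]
def gparts(p):
    j=p[3]; return box(-18,0,-40,65,0,45)+box(-20,255,65,105,0,22)+box(j,j+12,-40,65,4,44)+box(j,j+50,62,108,10,37)+box(j+12,j+38,68,102,37,79)
def aparts(p):
    o=np.array([(-70,24),(35,29),(52,25),(64,14),(70,0)],float); o=np.vstack([o,o[::-1]*[1,-1]])
    return [np.vstack([np.c_[o,np.full(len(o),z)] for z in(2,32)])]
def sil(c,parts,p):
    m=np.zeros((384*4,512*4),np.uint8); r=R.from_euler("z",p[2]).as_matrix()
    for q in parts(p):
        u=proj(c,q@r.T+[p[0],p[1],0]); h=cv2.convexHull((u.astype(np.float32)+.5)*4)
        cv2.fillConvexPoly(m,np.round(h).astype(np.int32),1)
    return m
def fit(parts,p0,views,step):
    V=[(c,cv2.resize(m.astype(np.uint8),None,fx=4,fy=4,interpolation=cv2.INTER_NEAREST)) for c,m in views]
    def f(p):
        t=0
        for c,m in V:
            s=sil(c,parts,p); t+=1-(s&m).sum()/(s|m).sum()
        return t
    p0=np.array(p0,float); S=np.vstack([p0]+[p0+np.eye(len(p0))[i]*step[i] for i in range(len(p0))])
    r=minimize(f,p0,method="Nelder-Mead",options=dict(initial_simplex=S,maxiter=400,xatol=.005,fatol=1e-5)); return r.x,r.fun
E
cat > b.py <<'E'
from fit import *
C={n:cap(n) for n in("top","side")}
def best(q,n,near):
    for r in trace(q,n):
        if np.hypot(*(np.array(r["at"])-near))<35: return r["mask"]
    print("no",q,n); return np.zeros((384,512),bool)
G={"top":(195,140),"side":(298,225)}; A={"top":(127,258),"side":(185,199)}
gm={n:best("gauge",n,G[n])|best("jaw",n,G[n]) for n in C}
am={n:best("axe_long",n,A[n]) for n in C}
for n in C: print(n,gm[n].sum(),am[n].sum())
for vs in(["top"],["side"],["top","side"]):
    print(vs,"gauge",fit(gparts,[432,186,.04,42],[(C[n],gm[n]) for n in vs],[8,8,.06,8]),"axe",fit(aparts,[676,-56,.56],[(C[n],am[n]) for n in vs],[8,8,.1]))
# height check by two views
for q,sel in(("axe_long_butt",A),("axe_long_edge",A),("jaw_grip",G),("jaw_face",G),("gauge",G)):
    r=[]
    for n in C:
        l=[x for x in pinpoint(q,n) if np.hypot(*(np.array(x["at"])-sel[n]))<48]
        if l: r.append(ray(C[n],l[0]["at"]))
    if len(r)==2: print(q,*tri(r))
f=C["top"]["frame"][95:240,105:305]; v=cv2.resize(f,None,fx=4,fy=4,interpolation=cv2.INTER_CUBIC)
cv2.imwrite("pics/crop1.png",np.clip(cv2.cvtColor(v,cv2.COLOR_RGB2BGR)*1.6,0,255).astype(np.uint8))
E
python3 b.py
```

```text
top 2664 1174
side 3969 1050
['top'] gauge (array([4.32139317e+02, 1.84062832e+02, 5.23926508e-02, 4.36635000e+01]), np.float64(0.06616295691239538)) axe (array([ 6.74072794e+02, -5.50850987e+01,  5.87129161e-01]), np.float64(0.053375842032190035))
['side'] gauge (array([4.33001426e+02, 1.83879902e+02, 5.50273091e-02, 4.40244039e+01]), np.float64(0.050813653052898755)) axe (array([ 6.75638067e+02, -5.45366870e+01,  6.12517093e-01]), np.float64(0.14704986290240685))
['top', 'side'] gauge (array([4.32363727e+02, 1.84001040e+02, 5.40543366e-02, 4.40066267e+01]), np.float64(0.12199763468200031)) axe (array([ 6.73578519e+02, -5.57506337e+01,  5.72369995e-01]), np.float64(0.2061232870458818))
axe_long_butt [615.90581053 -90.96548378  28.59890929] [np.float64(0.3449865015795234), np.float64(0.34498650157951066)]
axe_long_edge [730.09686633  -9.79266886  28.45348952] [np.float64(0.27194150872262396), np.float64(0.2719415087227044)]
jaw_grip [493.26782866 269.71517271  65.53295319] [np.float64(5.863118882135159), np.float64(5.863118882135112)]
jaw_face [475.8039754  187.54379862  11.61976016] [np.float64(3.2773196700431), np.float64(3.277319670042991)]
gauge [429.26907325 183.88891433   7.04588982] [np.float64(0.47392637654141256), np.float64(0.4739263765413727)]
```

View pics/crop1.png

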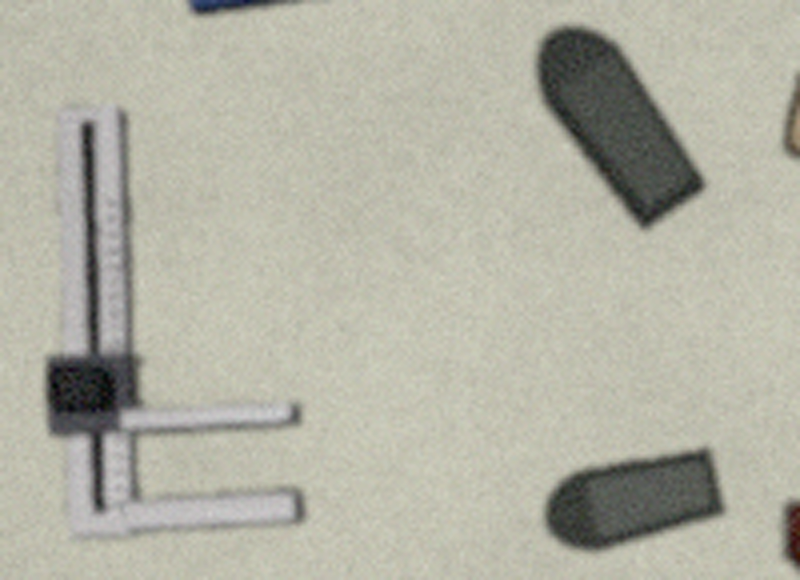

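The crop shows the long dark axe at crop (620,125), with its square butt lower right and its round edge upper left. The gauge stop is at crop (210,505) and the jaw and black grip at (85,390). Fitted gauge pose: (432.4, 184.0), yaw 3.1°, gap 44 mm. Fitted axe pose: (674, −55), yaw about 33°. I'm moving above the grip block.

Request:
play_rows([
  [[1,-0.65,0],[0,0,-0.75]],
  [[1,-0.65,0],[0,0,-0.75]],
  [[1,-0.65,0],[0,0,-0.75]],
  [[1,-0.65,0],[0,0,-0.75]],
  [[1,-0.65,0],[0,0,-0.75]],
  [[1,-0.65,0],[0,0,-0.75]],
  [[1,-0.65,0],[0,0,-0.75]],
  [[1,-0.65,0],[0,0,-0.75]],
  [[1,-0.65,0],[0,0,-0.75]],
  [[1,-0.65,0],[0,0,-0.75]],
  [[1,-0.65,0],[0,0,-0.75]],
  [[1,-0.65,0],[0,0,-0.75]],
], hand=1)

```text
time: 3.65
tool_pos: [496.3, 272.5, 240.7]
tcp_rot: [3.141, -0.0, 1.621]
contact_force: [0.6, 0.2, -0.1]
grip_width: 92.0
finger_force: 0.0
```

Request:
play_rows([
  [[0,0,0],[0,0,0]],
  [[0,0,0],[0,0,0]],
])

```text
time: 3.9
tool_pos: [494.9, 273.5, 240.6]
tcp_rot: [-3.141, -0.0, 1.625]
contact_force: [-0.6, -0.0, -0.3]
grip_width: 91.7
finger_force: 0.0
```

```bash
cat > c.py <<'E'
from fit import *
c=cap("wrist"); save(c,"w1.png"); o=get_obs(); print(o["time"],o["tool_pos"],np.degrees(o["tcp_rot"]))
print(c["hand_eye"])
for q,z in(("jaw_grip",79),("jaw_face",15),("gauge",0)):
    print(q,[(np.round(r["at"]).tolist(),round(r["p"],2),np.round(onz(c,r["at"],z),1).tolist()) for r in pinpoint(q,"wrist")[:3]])
E
python3 c.py
```

```text
3.95 [494.58630065 273.75719945 240.69490991] [-1.79971516e+02 -7.13953044e-03  9.31429844e+01]
[[-4.75639886e-04 -9.58897499e-01 -2.83752286e-01  7.71463760e+01]
 [ 9.99999747e-01 -6.06304402e-04  3.72663109e-04  1.76538557e+00]
 [-5.29385983e-04 -2.83752037e-01  9.58897545e-01 -1.44414102e+02]
 [ 0.00000000e+00  0.00000000e+00  0.00000000e+00  1.00000000e+00]]
jaw_grip [([183.0, 257.0], 0.95, [497.4, 272.9, 79.0])]
jaw_face [([234.0, 237.0], 0.89, [476.4, 187.4, 15.0])]
gauge [([230.0, 204.0], 0.83, [431.2, 184.0, 0.0])]
```

View pics/w1.png

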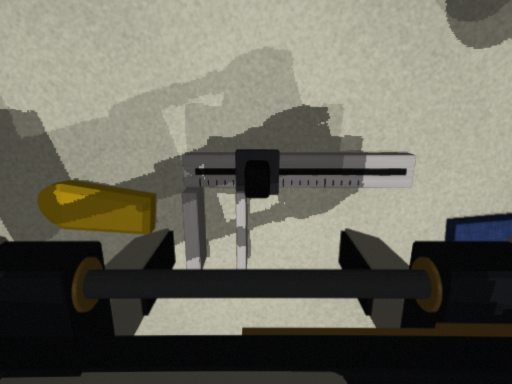

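The wrist picture shows the black grip block at (183,257) between the fingers, the jaw plate at column 240 and the stop at column 193. The block works out at (497.4, 272.9), which agrees with the fit. I'll descend and grip it.

Request:
play_rows([
  [[0.08,0,-1],[0,0,0]],
  [[0,0,-1],[0,0,0]],
  [[0,0,-1],[0,0,0]],
  [[0,0,-1],[0,0,0]],
  [[0,0,-1],[0,0,0]],
  [[0,0,-0.95],[0,0,0]],
  [[0,0,0],[0,0,0]],
  [[0,0,0],[0,0,0]],
])

```text
time: 5.1
tool_pos: [498.2, 273.8, 63.4]
tcp_rot: [3.14, -0.001, 1.625]
contact_force: [1.0, 0.8, 0.1]
grip_width: 91.5
finger_force: 0.0
```

Request:
play_rows([
  [[0,0,0],[0,0,0]],
  [[0,0,0],[0,0,0]],
  [[0,0,0],[0,0,0]],
  [[0,0,0],[0,0,0]],
  [[0,0,0],[0,0,0]],
  [[0,0,0],[0,0,0]],
], hand=-1)

```text
time: 5.85
tool_pos: [497.7, 273.2, 62.2]
tcp_rot: [-3.141, 0.0, 1.624]
contact_force: [-0.8, 0.0, -0.1]
grip_width: 36.4
finger_force: 0.0
```

Request:
play_rows([
  [[0,0,0],[0,0,0]],
  [[0,0,0],[0,0,0]],
  [[0,0,0],[0,0,0]],
  [[0,0,0],[0,0,0]],
])

```text
time: 6.35
tool_pos: [497.5, 273.2, 62.2]
tcp_rot: [-3.141, 0.0, 1.624]
contact_force: [-1.6, -0.2, 0.4]
grip_width: 25.5
finger_force: 30.0
```

Request:
play_rows([
  [[0.43,0.023,0],[0,0,0]],
  [[0.43,0.023,0],[0,0,0]],
  [[0.43,0.023,0],[0,0,0]],
  [[0.43,0.023,0],[0,0,0]],
])

```text
time: 6.85
tool_pos: [550.5, 276.0, 62.2]
tcp_rot: [3.141, 0.0, 1.624]
contact_force: [-2.5, -0.3, 0.7]
grip_width: 26.0
finger_force: 30.0
```

Request:
play_rows([
  [[0.43,0.023,0],[0,0,0]],
  [[0.43,0.023,0],[0,0,0]],
  [[0.43,0.023,0],[0,0,0]],
  [[0.43,0.023,0],[0,0,0]],
  [[0.43,0.023,0],[0,0,0]],
  [[0.43,0.023,0],[0,0,0]],
  [[0,0,0],[0,0,0]],
])

```text
time: 7.72
tool_pos: [628.5, 280.0, 62.2]
tcp_rot: [3.139, -0.0, 1.624]
contact_force: [1.4, 0.1, 0.8]
grip_width: 26.1
finger_force: 30.0
```

Request:
play_rows([
  [[0,0,0],[0,0,0]],
  [[0,0,0],[0,0,0]],
  [[0,0,0],[0,0,0]],
  [[0,0,0],[0,0,0]],
], hand=0.6)

```text
time: 8.22
tool_pos: [626.7, 280.3, 62.4]
tcp_rot: [3.141, -0.0, 1.624]
contact_force: [-0.8, -0.6, -0.5]
grip_width: 61.1
finger_force: 0.0
```

Request:
play_rows([
  [[0,0,1],[0,0,0]],
  [[0,0,1],[0,0,0]],
  [[0,0,1],[0,0,0]],
  [[0,0,1],[0,0,0]],
  [[0,0,1],[0,0,0]],
  [[0,0,0.7],[0,0,0]],
], hand=1)

```text
time: 8.98
tool_pos: [626.9, 280.3, 235.1]
tcp_rot: [3.14, -0.0, 1.624]
contact_force: [0.6, -0.1, -0.1]
grip_width: 91.9
finger_force: 0.0
```

Request:
play_rows([
  [[0.13,-0.93,0],[0,0,-0.62]],
  [[0.13,-0.93,0],[0,0,-0.62]],
  [[0.13,-0.93,0],[0,0,-0.62]],
  [[0.13,-0.93,0],[0,0,-0.62]],
  [[0.13,-0.93,0],[0,0,-0.62]],
  [[0.13,-0.93,0],[0,0,-0.62]],
  [[0.13,-0.93,0],[0,0,-0.62]],
  [[0.13,-0.93,0],[0,0,-0.62]],
  [[0.13,-0.93,0],[0,0,-0.62]],
  [[0.13,-0.93,0],[0,0,-0.62]],
  [[0.13,-0.93,0],[0,0,-0.62]],
  [[0.13,-0.93,0],[0,0,-0.62]],
])

```text
time: 10.48
tool_pos: [673.5, -55.5, 233.3]
tcp_rot: [3.141, -0.0, 0.583]
contact_force: [0.1, 0.5, -0.1]
grip_width: 91.7
finger_force: 0.0
```

Request:
play_rows([
  [[0,0,0],[0,0,0]],
  [[0,0,0],[0,0,0]],
])

```text
time: 10.72
tool_pos: [673.4, -54.1, 233.2]
tcp_rot: [-3.141, -0.0, 0.586]
contact_force: [0.1, -0.6, -0.7]
grip_width: 91.7
finger_force: 0.0
```

```bash
cat > d.py <<'E'
from fit import *
o=get_obs(); print(o["time"],o["tool_pos"],np.degrees(o["tcp_rot"]))
C={n:cap(n) for n in("wrist","top","side")}; save(C["wrist"],"w2.png"); save(C["top"],"t2.png")
c=C["wrist"]
for q,z in(("axe_long",0),("axe_long_butt",15),("axe_long_edge",15)):
    print(q,[(np.round(r["at"]).tolist(),round(r["p"],2),np.round(onz(c,r["at"],z),1).tolist()) for r in pinpoint(q,"wrist")[:3]])
t=[r for r in trace("axe_long","wrist")]
print([(np.round(r["at"]),r["p"],r["mask"].sum()) for r in t])
print("wrist axe",fit(aparts,[674,-55,.58],[(c,t[0]["mask"])],[8,8,.1]))
b=lambda q,n,near:([r["mask"] for r in trace(q,n) if np.hypot(*(np.array(r["at"])-near))<60]+[np.zeros((384,512),bool)])[0]
for n,G in(("top",(180,140)),("side",(285,215))):
    print(n,"gauge",fit(gparts,[432.4,184,.054,174],[(C[n],b("gauge",n,G)|b("jaw",n,G))],[5,5,.03,8]))
E
python3 d.py
```

```text
10.725 [673.42953452 -54.06611922 233.20596665] [-1.79977817e+02 -7.01004763e-03  3.36002773e+01]
axe_long [([169.0, 256.0], 0.9, [673.0, -53.9, 0.0])]
axe_long_butt [([224.0, 258.0], 0.65, [618.8, -92.7, 15.0])]
axe_long_edge [([107.0, 257.0], 0.76, [735.9, -14.2, 15.0])]
[(array([168., 258.]), 0.61, np.int64(5130))]
wrist axe (array([ 6.75693677e+02, -5.28922873e+01,  6.06076766e-01]), np.float64(0.048172217709179566))
top gauge (array([4.32122526e+02, 1.83540488e+02, 5.76505359e-02, 1.79106859e+02]), np.float64(0.06781281971442554))
side gauge (array([4.33335968e+02, 1.83385065e+02, 5.73661008e-02, 1.76386791e+02]), np.float64(0.05621652016928591))
```

View pics/w2.png

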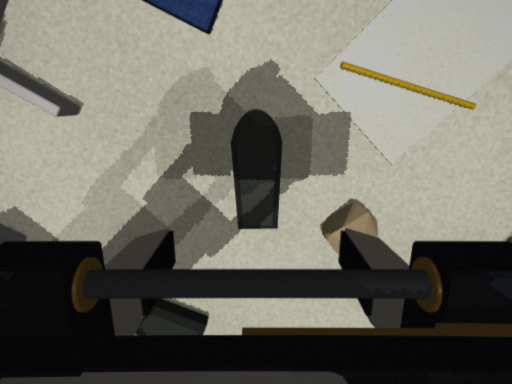

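The wrist picture shows the axe centred between the fingers at (169,256), with its butt at row 224 and its edge at row 107. The fit agrees within 2 mm, the jaw gap is now about 176 mm, and the pebble is clear. I'll descend and grip.

Request:
play_rows([
  [[0.04,0,-1],[0,0,0]],
  [[0,0,-1],[0,0,0]],
  [[0,0,-1],[0,0,0]],
  [[0,0,-1],[0,0,0]],
  [[0,0,-1],[0,0,0]],
  [[0,0,-1],[0,0,0]],
  [[0,0,-0.7],[0,0,0]],
  [[0,0,-0.3],[0,0,0]],
  [[0,0,-0.1],[0,0,0]],
  [[0,0,0],[0,0,0]],
])

```text
time: 12.52
tool_pos: [675.3, -54.7, 21.0]
tcp_rot: [3.141, -0.001, 0.585]
contact_force: [0.1, -0.4, -0.5]
grip_width: 91.9
finger_force: 0.0
```

Request:
play_rows([
  [[0,0,0],[0,0,0]],
  [[0,0,0],[0,0,0]],
  [[0,0,0],[0,0,0]],
  [[0,0,0],[0,0,0]],
  [[0,0,0],[0,0,0]],
  [[0,0,0],[0,0,0]],
  [[0,0,0],[0,0,0]],
], hand=-0.1)

```text
time: 13.4
tool_pos: [674.7, -54.4, 20.4]
tcp_rot: [-3.141, -0.0, 0.585]
contact_force: [-0.6, 1.1, 1.6]
grip_width: 54.9
finger_force: 30.0
```

Request:
play_rows([
  [[-0.41,0.26,0],[0,0,-0.32]],
  [[-0.41,0.26,0],[0,0,-0.32]],
  [[-0.41,0.26,0],[0,0,-0.32]],
  [[-0.41,0.26,0],[0,0,-0.32]],
  [[-0.41,0.26,0],[0,0,-0.32]],
  [[-0.41,0.26,0],[0,0,-0.32]],
  [[-0.41,0.26,0],[0,0,-0.32]],
  [[-0.41,0.26,0],[0,0,-0.32]],
  [[-0.41,0.26,0],[0,0,-0.32]],
  [[-0.41,0.26,0],[0,0,-0.32]],
  [[-0.41,0.26,0],[0,0,-0.32]],
  [[-0.41,0.26,0],[0,0,-0.27]],
])

```text
time: 14.9
tool_pos: [527.6, 38.7, 20.4]
tcp_rot: [3.141, -0.002, 0.055]
contact_force: [1.7, -1.4, -1.1]
grip_width: 54.9
finger_force: 29.9
```

Request:
play_rows([
  [[0,0,0],[0,0,0]],
  [[0,0,0],[0,0,0]],
])

```text
time: 15.15
tool_pos: [526.9, 39.0, 20.3]
tcp_rot: [-3.141, 0.001, 0.057]
contact_force: [-3.7, 1.8, 5.3]
grip_width: 55.0
finger_force: 30.1
```

```bash
cat > e.py <<'E'
from fit import *
import sys
o=get_obs(); print(o["time"],o["tool_pos"],np.degrees(o["tcp_rot"]),o["contact_force"])
c=cap("wrist"); save(c,sys.argv[1])
for q,z in(("axe_long",0),("axe_long_butt",15),("axe_long_edge",15),("jaw_face",15),("gauge",0)):
    l=[(np.round(r["at"]).tolist(),round(r["p"],2),np.round(onz(c,r["at"],z),1)) for r in pinpoint(q,"wrist")[:3]]
    g=np.array([432.6,183.8]);a=.0555;M=np.array([[np.cos(a),np.sin(a)],[-np.sin(a),np.cos(a)]])
    print(q,[(x[0],x[1],"gauge xy",np.round(M@(x[2][:2]-g),1)) for x in l])
E
python3 e.py w3.png
```

```text
15.15 [526.89009586  39.02734512  20.29097623] [-1.79983604e+02  6.75614925e-02  3.25998474e+00] [-3.66422206  1.79063538  5.31462382]
axe_long [([242.0, 256.0], 0.95, 'gauge xy', array([  87.6, -149.1]))]
axe_long_butt []
axe_long_edge [([118.0, 257.0], 0.87, 'gauge xy', array([ 157.9, -149.5]))]
jaw_face []
gauge []
```

View pics/w3.png

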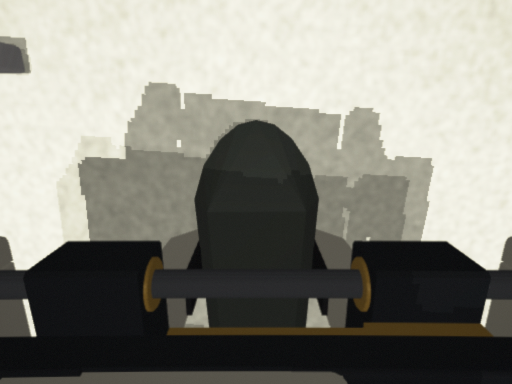

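The axe sits straight in the hand, with its edge at (118,257). In the gauge frame it spans x about 17 to 158, and the gap runs 0 to 176. Next I slide it in sideways.

Request:
play_rows([
  [[-0.037,0.48,0],[0,0,0]],
  [[-0.037,0.48,0],[0,0,0]],
  [[-0.037,0.48,0],[0,0,0]],
  [[-0.037,0.48,0],[0,0,0]],
  [[-0.037,0.48,0],[0,0,0]],
  [[-0.037,0.48,0],[0,0,0]],
  [[-0.037,0.48,0],[0,0,0]],
  [[-0.037,0.48,0],[0,0,0]],
  [[-0.037,0.48,0],[0,0,0]],
  [[-0.037,0.48,0],[0,0,0]],
  [[0,0,0],[0,0,0]],
])

```text
time: 16.82
tool_pos: [515.9, 184.9, 20.3]
tcp_rot: [-3.14, -0.0, 0.057]
contact_force: [-0.1, 4.3, 4.2]
grip_width: 54.6
finger_force: 30.0
```

```bash
python3 e.py w4.png
cat > f.py <<'E'
from fit import *
import sys
C={n:cap(n) for n in("top","side")}
for n in C: save(C[n],n+sys.argv[1]+".png")
E
python3 f.py 4
```

```text
16.825 [515.89320043 184.92278957  20.31423315] [-1.79914486e+02 -2.37782631e-02  3.25944370e+00] [-0.10854459  4.29403795  4.19205005]
axe_long [([242.0, 258.0], 0.8, 'gauge xy', array([84.8, -3.5]))]
axe_long_butt []
axe_long_edge [([118.0, 256.0], 0.83, 'gauge xy', array([154.8,  -2.7]))]
jaw_face [([66.0, 249.0], 0.97, 'gauge xy', array([177.5,   0.4]))]
gauge []
```

View pics/w4.png

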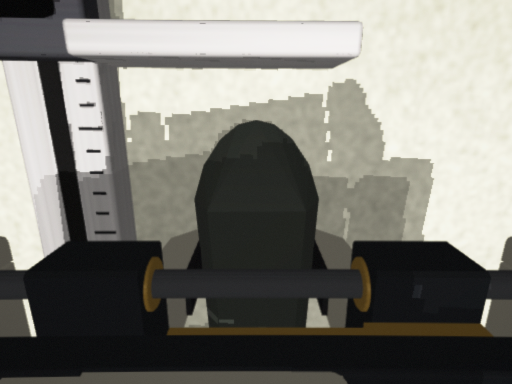

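The axe is inside the gap, parallel to the jaw, with its edge at row 120 and the jaw face at row 66. The butt is about 14 mm off the stop, so I'll slide it toward the stop while watching the force.

Request:
play_rows([
  [[-0.12,-0.006,0],[0,0,0]],
  [[-0.12,-0.006,0],[0,0,0]],
  [[-0.1,-0.006,0],[0,0,0]],
  [[0,0,0],[0,0,0]],
])

```text
time: 17.73
tool_pos: [505.6, 182.1, 20.3]
tcp_rot: [3.141, 0.0, 0.056]
contact_force: [2.0, -1.6, 3.3]
grip_width: 54.9
finger_force: 29.9
```

Request:
play_rows([
  [[-0.05,-0.003,0],[0,0,0]],
  [[-0.03,-0.001,0],[0,0,0]],
])

```text
time: 17.98
tool_pos: [503.6, 182.3, 20.3]
tcp_rot: [3.142, -0.001, 0.056]
contact_force: [4.0, -0.7, 2.6]
grip_width: 54.6
finger_force: 29.9
```

Request:
play_rows([
  [[-0.03,-0.002,0],[0,0,0]],
  [[0,0,0],[0,0,0]],
])

```text
time: 18.23
tool_pos: [502.6, 182.3, 20.3]
tcp_rot: [-3.142, -0.0, 0.056]
contact_force: [3.1, -0.3, 2.3]
grip_width: 55.0
finger_force: 29.9
```

Request:
play_rows([
  [[-0.03,-0.002,0],[0,0,0]],
  [[0,0,0],[0,0,0]],
])

```text
time: 18.48
tool_pos: [502.3, 182.3, 20.3]
tcp_rot: [-3.141, -0.001, 0.056]
contact_force: [5.2, 0.7, 1.2]
grip_width: 54.9
finger_force: 29.8
```

Request:
play_rows([
  [[-0.03,-0.002,0],[0,0,0]],
  [[0,0,0],[0,0,0]],
])

```text
time: 18.73
tool_pos: [502.2, 182.3, 20.3]
tcp_rot: [-3.141, -0.003, 0.056]
contact_force: [7.4, 0.2, -1.2]
grip_width: 54.8
finger_force: 29.8
```

Request:
play_rows([
  [[-0.03,-0.002,0],[0,0,0]],
  [[0,0,0],[0,0,0]],
])

```text
time: 18.98
tool_pos: [502.2, 182.2, 20.4]
tcp_rot: [-3.141, -0.005, 0.056]
contact_force: [11.1, 0.4, -3.2]
grip_width: 54.5
finger_force: 29.7
```

Request:
play_rows([
  [[0.05,0.003,0],[0,0,0]],
  [[0,0,0],[0,0,0]],
])

```text
time: 19.23
tool_pos: [502.2, 182.2, 20.3]
tcp_rot: [-3.141, -0.002, 0.056]
contact_force: [6.5, -0.1, -0.5]
grip_width: 54.7
finger_force: 29.8
```

Request:
play_rows([
  [[0,0,0],[0,0,0]],
  [[0,0,0],[0,0,0]],
  [[0,0,0],[0,0,0]],
  [[0,0,0],[0,0,0]],
], hand=0.6)

```text
time: 19.73
tool_pos: [500.9, 182.1, 20.0]
tcp_rot: [3.141, 0.001, 0.056]
contact_force: [0.7, -0.1, 0.4]
grip_width: 73.2
finger_force: 0.0
```

Request:
play_rows([
  [[0,0,0.5],[0,0,0]],
  [[0,0,1],[0,0,0]],
  [[0,0,1],[0,0,0]],
  [[0,0,1],[0,0,0]],
  [[0,0,1],[0,0,0]],
  [[0,0,1],[0,0,0]],
])

```text
time: 20.48
tool_pos: [501.2, 182.1, 187.5]
tcp_rot: [-3.142, -0.001, 0.056]
contact_force: [0.2, -0.2, 0.3]
grip_width: 73.6
finger_force: 0.0
```

Request:
play_rows([
  [[0.35,0.272,0],[0,0,0.94]],
  [[0.35,0.272,0],[0,0,0.94]],
  [[0.35,0.272,0],[0,0,0.94]],
  [[0.35,0.272,0],[0,0,0.94]],
  [[0.35,0.272,0],[0,0,0.94]],
  [[0.35,0.272,0],[0,0,0.94]],
  [[0.35,0.272,0],[0,0,0.94]],
  [[0.35,0.272,0],[0,0,0.94]],
  [[0.35,0.272,0],[0,0,0.94]],
  [[0.35,0.272,0],[0,0,0.94]],
  [[0.35,0.272,0],[0,0,0.94]],
  [[0.35,0.272,0],[0,0,0.91]],
], hand=1)

```text
time: 21.98
tool_pos: [627.5, 280.3, 186.5]
tcp_rot: [3.141, -0.0, 1.631]
contact_force: [-0.1, 0.4, -1.0]
grip_width: 91.4
finger_force: 0.0
```

Request:
play_rows([
  [[0,0,0],[0,0,0]],
  [[0,0,0],[0,0,0]],
  [[0,0,0],[0,0,0]],
])

```text
time: 22.35
tool_pos: [627.0, 279.8, 185.6]
tcp_rot: [3.142, 0.0, 1.625]
contact_force: [-0.5, 0.4, -0.8]
grip_width: 91.6
finger_force: 0.0
```

```bash
cat > g.py <<'E'
from fit import *
import sys
o=get_obs(); print(o["time"],o["tool_pos"],np.degrees(o["tcp_rot"]))
g=np.array([432.6,183.8]);a=.0555;M=np.array([[np.cos(a),np.sin(a)],[-np.sin(a),np.cos(a)]])
for n in("wrist","top","side"):
  c=cap(n); save(c,n+sys.argv[1]+".png")
  for q,z in(("axe_long",0),("axe_long_butt",15),("axe_long_edge",15),("jaw_face",15),("gauge",0),("jaw_grip",79)):
    l=[(np.round(onz(c,r["at"],z),1),r["p"]) for r in pinpoint(q,n)[:3]]
    print(n,q,[(np.round(x[:2]).tolist(),round(p,2),np.round(M@(x[:2]-g),1).tolist()) for x,p in l if np.hypot(*(x[:2]-[520,220]))<180])
E
python3 g.py 5
```

```text
22.35 [627.01086525 279.7930522  185.63357208] [1.79995807e+02 3.60297816e-03 9.31326522e+01]
wrist axe_long []
wrist axe_long_butt [([370.0, 212.0], 0.92, [-61.2, 31.8])]
wrist axe_long_edge [([573.0, 186.0], 0.8, [140.5, -5.1])]
wrist jaw_face [([610.0, 194.0], 0.71, [177.5, 0.3])]
wrist gauge [([435.0, 180.0], 0.87, [2.3, -3.9])]
wrist jaw_grip [([630.0, 280.0], 0.63, [202.8, 85.3])]
top axe_long [([507.0, 181.0], 0.6, [73.7, -6.7])]
top axe_long_butt [([426.0, 175.0], 0.59, [-7.0, -8.3]), ([369.0, 211.0], 0.58, [-62.4, 30.8])]
top axe_long_edge [([578.0, 184.0], 0.85, [145.1, -8.0])]
top jaw_face [([613.0, 192.0], 0.76, [180.7, -1.3])]
top gauge [([439.0, 187.0], 0.91, [6.9, 2.6])]
top jaw_grip [([630.0, 277.0], 0.65, [202.2, 82.4]), ([496.0, 168.0], 0.27, [62.4, -19.7])]
side axe_long [([501.0, 190.0], 0.81, [68.4, 2.3])]
side axe_long_butt [([433.0, 179.0], 0.62, [0.0, -5.0]), ([379.0, 209.0], 0.6, [-52.4, 27.9])]
side axe_long_edge [([578.0, 178.0], 0.95, [144.7, -14.4])]
side jaw_face [([603.0, 196.0], 0.56, [171.1, 2.8])]
side gauge [([433.0, 187.0], 0.8, [1.0, 2.8])]
side jaw_grip [([624.0, 282.0], 0.78, [196.9, 87.1])]
```

View pics/wrist5.png

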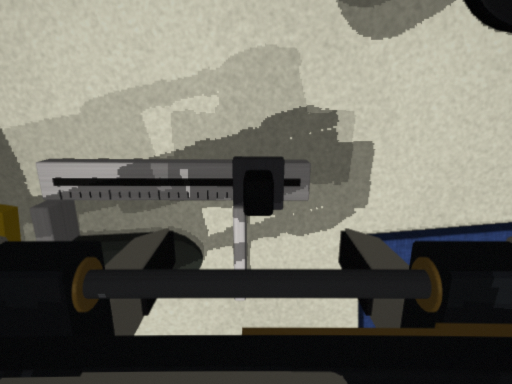

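The block is at (195,260) between the fingers, with the axe edge at (250,195) to the left of the jaw plate. The wrist estimate puts the edge at gauge x ≈ 140.5 and the jaw at about 177. I'll descend and grip.

Request:
play_rows([
  [[0.03,0,-1],[0,0,0]],
  [[0,0,-1],[0,0,0]],
  [[0,0,-1],[0,0,0]],
  [[0,0,-0.8],[0,0,0]],
  [[0,0,-0.3],[0,0,0]],
  [[0,0,0],[0,0,0]],
])

```text
time: 24.15
tool_pos: [628.2, 280.0, 62.1]
tcp_rot: [-3.141, 0.0, 1.627]
contact_force: [1.1, -0.4, 0.9]
grip_width: 91.8
finger_force: 0.0
```

Request:
play_rows([
  [[0,0,0],[0,0,0]],
  [[0,0,0],[0,0,0]],
  [[0,0,0],[0,0,0]],
  [[0,0,0],[0,0,0]],
  [[0,0,0],[0,0,0]],
  [[0,0,0],[0,0,0]],
  [[0,0,0],[0,0,0]],
  [[0,0,0],[0,0,0]],
  [[0,0,0],[0,0,0]],
], hand=-1)

```text
time: 25.28
tool_pos: [628.3, 280.1, 62.2]
tcp_rot: [3.141, -0.0, 1.627]
contact_force: [0.4, 0.3, 0.2]
grip_width: 26.0
finger_force: 30.0
```

Request:
play_rows([
  [[-0.25,-0.014,0],[0,0,0]],
  [[-0.25,-0.014,0],[0,0,0]],
  [[-0.25,-0.014,0],[0,0,0]],
  [[-0.15,-0.008,0],[0,0,0]],
  [[0,0,0],[0,0,0]],
])

```text
time: 25.9
tool_pos: [600.2, 278.6, 62.2]
tcp_rot: [-3.14, 0.0, 1.627]
contact_force: [-1.1, -0.1, -0.6]
grip_width: 25.8
finger_force: 30.0
```

Request:
play_rows([
  [[-0.07,-0.004,0],[0,0,0]],
  [[-0.05,-0.003,0],[0,0,0]],
  [[0,0,0],[0,0,0]],
])

```text
time: 26.28
tool_pos: [597.6, 278.5, 62.2]
tcp_rot: [3.142, -0.0, 1.627]
contact_force: [1.5, 1.9, -1.9]
grip_width: 26.1
finger_force: 30.0
```

Request:
play_rows([
  [[-0.04,-0.002,0],[0,0,0]],
  [[-0.02,-0.001,0],[0,0,0]],
])

```text
time: 26.52
tool_pos: [595.9, 278.4, 62.2]
tcp_rot: [3.141, -0.0, 1.627]
contact_force: [2.3, 2.6, -3.3]
grip_width: 26.0
finger_force: 30.0
```

Request:
play_rows([
  [[-0.04,-0.002,0],[0,0,0]],
  [[0,0,0],[0,0,0]],
])

```text
time: 26.78
tool_pos: [594.5, 278.3, 62.2]
tcp_rot: [-3.142, -0.0, 1.627]
contact_force: [0.8, 1.8, -3.5]
grip_width: 25.9
finger_force: 30.0
```

Request:
play_rows([
  [[-0.04,-0.002,0],[0,0,0]],
  [[0,0,0],[0,0,0]],
])

```text
time: 27.02
tool_pos: [593.3, 278.2, 62.2]
tcp_rot: [-3.141, -0.0, 1.627]
contact_force: [1.2, 2.7, -2.5]
grip_width: 25.7
finger_force: 30.0
```

Request:
play_rows([
  [[-0.04,-0.002,0],[0,0,0]],
  [[0,0,0],[0,0,0]],
])

```text
time: 27.28
tool_pos: [592.1, 278.2, 62.2]
tcp_rot: [-3.142, -0.0, 1.627]
contact_force: [1.2, 3.2, -3.2]
grip_width: 25.6
finger_force: 30.0
```

Request:
play_rows([
  [[-0.04,-0.002,0],[0,0,0]],
  [[0,0,0],[0,0,0]],
])

```text
time: 27.52
tool_pos: [591.2, 278.1, 62.2]
tcp_rot: [3.141, -0.0, 1.627]
contact_force: [3.0, 2.7, -3.7]
grip_width: 26.0
finger_force: 30.0
```

Request:
play_rows([
  [[-0.03,-0.002,0],[0,0,0]],
  [[0,0,0],[0,0,0]],
])

```text
time: 27.78
tool_pos: [591.0, 278.1, 62.3]
tcp_rot: [3.14, -0.0, 1.627]
contact_force: [6.1, 4.5, -5.1]
grip_width: 25.7
finger_force: 30.0
```

Request:
play_rows([
  [[-0.03,-0.002,0],[0,0,0]],
  [[0,0,0],[0,0,0]],
])

```text
time: 28.02
tool_pos: [590.9, 278.1, 62.3]
tcp_rot: [3.138, -0.001, 1.627]
contact_force: [9.5, 4.8, -7.9]
grip_width: 25.7
finger_force: 30.0
```

Request:
play_rows([
  [[-0.03,-0.002,0],[0,0,0]],
  [[0,0,0],[0,0,0]],
])

```text
time: 28.28
tool_pos: [590.8, 278.1, 62.3]
tcp_rot: [3.136, -0.001, 1.627]
contact_force: [12.3, 5.7, -8.3]
grip_width: 25.9
finger_force: 30.0
```

The jaw is firm against the axe: the tool has stopped and the force has risen to 12 N. I'll relax the preload, let go, rise and look.

Request:
play_rows([
  [[0.05,0.003,0],[0,0,0]],
  [[0,0,0],[0,0,0]],
])

```text
time: 28.52
tool_pos: [590.9, 278.1, 62.2]
tcp_rot: [3.139, -0.0, 1.627]
contact_force: [6.4, 5.0, -5.8]
grip_width: 25.7
finger_force: 30.0
```

Request:
play_rows([
  [[0,0,0],[0,0,0]],
  [[0,0,0],[0,0,0]],
  [[0,0,0],[0,0,0]],
  [[0,0,0],[0,0,0]],
  [[0,0,0],[0,0,0]],
], hand=0.6)

```text
time: 29.15
tool_pos: [589.8, 277.9, 62.3]
tcp_rot: [-3.142, 0.0, 1.627]
contact_force: [0.1, -0.2, -0.5]
grip_width: 70.5
finger_force: 0.0
```

Request:
play_rows([
  [[0,0,0.6],[0,0,0]],
  [[0,0,1],[0,0,0]],
  [[0,0,1],[0,0,0]],
  [[0,0,1],[0,0,0]],
  [[0,0,1],[0,0,0]],
  [[0,0,1],[0,0,0]],
  [[0,1,0],[0,0,0]],
  [[0,1,0],[0,0,0]],
  [[0,1,0],[0,0,0]],
  [[0,1,0],[0,0,0]],
  [[0,0,0],[0,0,0]],
])

```text
time: 30.52
tool_pos: [589.2, 400.0, 231.1]
tcp_rot: [3.141, -0.001, 1.63]
contact_force: [-0.0, -1.0, -0.0]
grip_width: 73.4
finger_force: 0.0
```

```bash
python3 g.py 6
python3 - <<'E'
from fit import *
C={n:cap(n) for n in("top","side")}
b=lambda q,n,near:([r["mask"] for r in trace(q,n) if np.hypot(*(np.array(r["at"])-near))<40]+[np.zeros((384,512),bool)])[0]
for n,G,A in(("top",(180,140),(190,165)),("side",(285,215),(275,250))):
    print(n,fit(gparts,[432.4,184,.055,141],[(C[n],b("gauge",n,G)|b("jaw",n,G)|b("axe_long",n,A))],[3,3,.02,6]),b("axe_long",n,A).sum())
    print(fit(aparts,[502,181,.055],[(C[n],b("axe_long",n,A))],[4,4,.04]))
f=np.hstack([cv2.resize(C["top"]["frame"][110:250,100:200],(400,560)),cv2.resize(C["side"]["frame"][220:360,180:280],(400,560))])
cv2.imwrite("pics/end.png",cv2.cvtColor(f,cv2.COLOR_RGB2BGR))
E
```

```text
30.525 [589.16536201 399.9986849  231.11550927] [ 1.79942068e+02 -4.70363728e-02  9.33771478e+01]
wrist axe_long [([502.0, 177.0], 0.63, [69.1, -10.8])]
wrist axe_long_butt [([576.0, 184.0], 0.33, [143.4, -7.3])]
wrist axe_long_edge [([571.0, 189.0], 0.57, [138.4, -2.1])]
wrist jaw_face [([571.0, 192.0], 0.9, [138.9, 0.8])]
wrist gauge []
wrist jaw_grip [([594.0, 281.0], 0.86, [166.3, 88.3]), ([575.0, 242.0], 0.2, [145.3, 49.9])]
top axe_long [([504.0, 186.0], 0.71, [71.9, -2.3])]
top axe_long_butt [([364.0, 209.0], 0.8, [-67.5, 28.7]), ([427.0, 176.0], 0.71, [-6.4, -7.2])]
top axe_long_edge [([572.0, 184.0], 0.66, [138.9, -7.4]), ([427.0, 178.0], 0.29, [-5.5, -5.9])]
top jaw_face [([577.0, 190.0], 0.97, [144.9, -1.3])]
top gauge [([429.0, 193.0], 0.92, [-2.9, 9.4])]
top jaw_grip [([595.0, 273.0], 0.97, [167.1, 79.7])]
side axe_long [([495.0, 186.0], 0.73, [62.3, -1.0]), ([614.0, 236.0], 0.62, [184.3, 42.4])]
side axe_long_butt [([439.0, 175.0], 0.75, [5.8, -8.8]), ([363.0, 207.0], 0.64, [-67.9, 27.3])]
side axe_long_edge [([583.0, 184.0], 0.76, [149.9, -7.9])]
side jaw_face [([568.0, 193.0], 0.63, [135.4, 1.7])]
side gauge [([431.0, 185.0], 0.71, [-1.2, 1.5])]
side jaw_grip [([588.0, 276.0], 0.7, [160.2, 83.3])]
top (array([4.32864923e+02, 1.84706588e+02, 5.14483772e-02, 1.40297187e+02]), np.float64(0.35384197751660706)) 1182
(array([5.02992580e+02, 1.82567889e+02, 5.22160012e-02]), np.float64(0.06988684512237675))
side (array([4.33812976e+02, 1.84088194e+02, 6.03448611e-02, 1.39365043e+02]), np.float64(0.30297796933427446)) 0
(array([5.02e+02, 1.81e+02, 5.50e-02]), np.float64(1.0))
```

View pics/end.png

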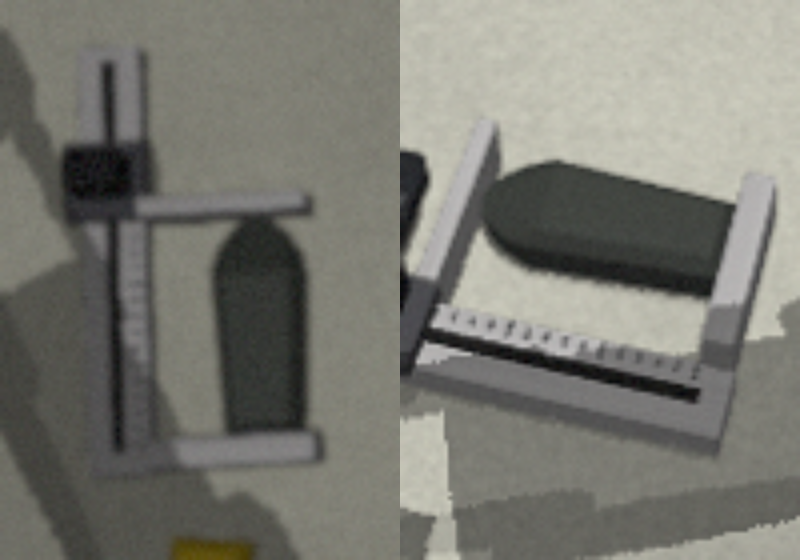

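The top view (left) and side view (right) show the axe straight along the rail, with its butt flat on the stop and the jaw touching its edge. The measured gap is about 140 mm and the gripper is clear, so I'm handing in.

```bash
python3 -c "
from plant import bot
print(bot.close_job())"
```

```text
the job is handed in; nothing more can be done
None
```

I handed the job in at about 31 s (the hand-in returned no verdict): the long axe lies in the gauge with its butt against the stop and the jaw closed on its edge at about 140 mm, the gripper is clear, and the arm touched none of the other stones.

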